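# Change over a duplex vacuum filter by pushing its ball-valve levers

### The arm

A 6-joint arm with a two-finger parallel gripper is mounted at the origin on the work surface. World frame = base frame: x ahead of the robot, y to its left, z up, the work surface at z = 0. Lengths are in mm, angles in rad, forces in N, time in s.
With the tool pointing down it reaches from about 350 to 875 mm from the base axis. Payload 4.2 kg.
Tool frame: the origin (TCP) lies on the mounting face of the last link; the fingertips stand 173 mm ahead of it and the grasp point (between the pads) lies grip_point_offset ahead of it (grip_point_offset is the distance from the TCP to the grasp point, in mm); z points along the fingers, y is the line along which they close (so a half turn about z gives the same grasp; the last joint's range is limited). The gripper opens to 85 mm and grips with 20 to 120 N. Pads are 22 mm wide; open, the fingers measure 114 mm over their backs; the gripper's body (76 mm by 85 mm) begins 54 mm behind the grasp point. The pads swing forward as they close: fully open they stand 13 mm farther back than shut.
Start: joints at [-0.918, 0.385, 0.008, 0, -1.194, -0.259], TCP at [239.826, -577.134, 404.712] pointing down, gripper open.
Joint ranges: [-3.14, 3.14], [-1.21, 2.06], [-1.07, 1.41], [-3.16, 2.05], [-2.99, -0.16], [-3.1, 3.1]. Speed limits (rad/s): [2.79, 2.79, 3.14, 3.14, 3.14, 3.14].

### API

Orientations are given as a unit quaternion [x, y, z, w].
In Python, from bench import read_state, get_image, job_done, recognise, place_of, grip_point_offset gives the robot as it stands. The module is installed in compiled form; this text tells all that it offers.
- The arm moves only by the tool carry_out, never from a script. Its arguments are lists of equal length, an entry for each row: "slide": the shift along the tool's x, y, z in m, a list of three; "roll": the turn about the tool's z in degrees; "claw": the finger opening in m, from 0 to 0.0854. A call has 1 to 8 rows; each row is the pose to reach, as a shift and turn from the pose commanded when the call began, along the tool's axes at that moment; what a row does not reach only later rows make up. A row lasts 1/8 s, in which the tool goes at most 62.5 mm and 10.7 degrees, less where a joint would pass 70% of its speed; a pose out of reach is approached as far as the arm can. A call with a gripper value outside its range is refused whole. The fingers move at their own pace and stop on an object; the grip force is fixed at half the most. Time passes only in rows, so rows that repeat a pose let the fingers close. It gives the time, the measured TCP pose, the force, the opening and the grip force at its end, in the units of the state.
- read_state(): the state, without advancing time (a new reading comes with each control period).
- get_image(name): name is "side" or "top" or "wrist"; returns a dict with "img" (480x640x3 uint8, red, green, blue), "z_map" (480x640 float32, mm along the optical axis (not along the pixel's ray), 0 where there is no reading), "mtx" (3x3 intrinsics, pixels), "world_from_camera" (4x4, takes a point from camera to world coordinates); the wrist camera has in their place "T_tool_cam" (4x4, takes a point from camera to tool coordinates, whose origin is the TCP and whose axes are the flange's). Camera axes: x right, y up, looking along -z (the intrinsics and any distortion apply to the point x, -y, -z); pixel columns grow to the right and rows downward; lengths in mm; the calibration is good to about 2 mm. A picture is of the moment at which its call begins: read the wrist's pose just before it.
- job_done(): hands the job in; it is judged then, once.
Trained networks look in a picture, given as the dict that the camera call returned (one of the last four; its "shot" number tells which), for a name from the list of things; names that differ only in an ending like _2 or _b are one class to them, and where a whole thing is asked for, a point or a joint stands for the part that bears it (a point fixed in the world has none). Each returns a list of dicts, best first, with "conf" (0 to 1); they miss things now and then, are a little off and sometimes report something else, mostly with a low value. They report only what shows in the picture. A call takes as long as a camera call.
- recognise(picture, thing): "at" ([column, row] in pixels, amid what is visible of it).
- place_of(picture, thing): "at" ([column, row] in pixels: a listed point, or the origin of a listed thing).
The state is a dict: "clock": time; "joints": joint angles; "joint_vel": joint speeds; "joint_efforts": joint torques, N m; "position": TCP position; "ee_rot": TCP orientation; "contact_force": force on the tool from outside, world axes, zero at the start; "wrist_torque": the same for the moment, N m; "gripper_width": finger opening in mm; "grasp_force": force on a finger pad.
Only numpy, scipy, OpenCV 4.12 (cv2) and the standard library are available. Lean on these libraries where they do the work, as an engineer would, in place of code of your own. Each camera call takes 0.05 s, during which the arm holds its last target. There are 200 camera calls.

### The job

The vacuum filter with the dirty brown element (red clogging indicator on its head) is in use; change over to the one with the clean white element (green indicator) without interrupting the vacuum: first push the clean filter's red lever round until its valve is fully open, the lever in line with its pipe, then push the dirty filter's red lever round until its valve is fully shut, the lever square across its pipe. Push each lever on its side with a finger and do not grip it. Leave the yellow main valve open and do not shift the spare element, spanner, tape roll, pad or drink bottle.

Things in the scene. Friction and masses are not known exactly. Their poses are not given: they have to be found in the camera images.
- skid: fixed skid: grey base plate 430 x 580 x 5 mm, near (inlet) and far (outlet) header pipe along its y, 305 mm apart, 27 mm pipes, axes 185 mm above the bench. Origin on the bench plane, midway between the two valve stems. Its x runs along the branches, away from the near header. Branches at y +120 and -120 mm; which is where varies. A gauge on the far header is 281 mm high, all else under 255.
- dirty_filter: branch of the dirty filter, fixed: pipe along its x axis with a brass ball valve and, 105 mm further along +x, a filter: aluminium head (84 mm diameter, top at 203 mm), on it a round red indicator (27 mm, top at 221 mm), below it a clear bowl showing a dark brown element. Origin on the bench plane, straight below the valve stem; x along the pipe (away from the near header), z up.
- clean_filter: branch of the clean filter, the same in every measure as dirty_filter, but with a green indicator on its head and a white element in its clear bowl. Origin straight below its valve stem.
- dirty_filter_stem (a point): vertical pivot axis of the dirty filter's red lever, at the level of the top of the lever handle (247 mm above the bench); axes as body dirty_filter. The stem nut (17 mm diameter) stands 2 mm higher.
- clean_filter_stem (a point): the same point of the clean filter's red lever
- dirty_filter_bowl (a point): middle of the clear bowl (74 mm diameter, 105 mm tall) with the brown element, 90 mm above the bench
- clean_filter_bowl (a point): middle of the clear bowl with the white element
- dirty_valve (a joint): red lever of the dirty filter's valve, rad: 0 = fully open (in line with its pipe, pointing along the branch's -x), 1.571 = fully shut (across the pipe, pointing along the branch's +y). Grows clockwise seen from above. Stops at both ends. Takes 0.5 N m, some 6 N at the handle, and stays where it is left. Starts within 0.08 rad of open.
- clean_valve (a joint): red lever of the clean filter's valve, the same directions, stiffness and stops; it starts shut, within 0.08 rad of the stop
- dirty_valve_handle (a point): point on top of the dirty filter's lever handle, 85 mm from the pivot. The red handle is a bar 22 mm wide, 12 mm thick, 39 to 115 mm from the pivot, top 247 and underside 235 mm above the bench, 31 mm free below it; nearer the pivot it is a 16 mm steel strap. The point turns with the lever; its -x points from pivot to tip.
- clean_valve_handle (a point): the same point on the clean filter's lever handle
- main_valve (a joint): yellow lever of the main valve, rad: 0 = open (in line with the near header, pointing along the skid's -y), 1.571 = shut. Its pivot is at x = -100, y = -235 mm of the skid, its top 247 mm above the bench; the lever is 115 mm long. Starts open; to be left alone.
- spare_element: spare white filter element, upright cylinder 56 mm diameter, 97 mm tall, 60 g, loose on the base plate between the bowls; origin under its centre
- spanner: steel spanner 180 mm long, loose on the base plate between the two branches; origin under its middle
- tape_roll: roll of tape 100 mm diameter, 24 mm high, loose on the base plate; origin under its centre
- drink_bottle: drink bottle with yellow cap, 62 mm diameter, 200 mm tall, loose on the bench to the right of the skid; origin under its centre
- scouring_pad: green pad 100 x 70 x 25 mm, loose on the base plate; origin under its centre

How it is judged:
By the outcome, as a careful person would: the job done as asked, in the order asked, and still so for the second after the job is handed in, with the robot touching nothing.
It also fails if it takes over 56 s, if anything falls off the work surface, if the arm or the gripper's body presses on something with over 40 N, if the wrist force passes 120 N, or if a joint passes its speed limit or range.

## Working session

There is one attempt and no reset: what is moved stays moved. The work goes in short steps, Python scripts to look and compute and a tool call to move; the robot and the scene stay as the last step left them, time stands still between calls to the robot, and variables do not carry over. Pictures are saved under pics/ and viewed, at most 10 in all, crops included, and the job is handed in when it is done.

Besides the shell and the picture viewer there is one more tool, called after "Call:" as name(argument=value, ...) on one line, values as JSON. carry_out: Moves the arm, as the interface text tells. Its arguments: {"type":"object","properties":{"slide":{"type":"array"},"roll":{"type":"array"},"claw":{"type":"array"}},"required":["slide","roll","claw"]}

```bash
mkdir -p pics; cat > h.py <<'E'
import numpy as np, cv2
from bench import *
from scipy.spatial.transform import Rotation as R
def T_of(p):
    if "world_from_camera" in p: return np.array(p["world_from_camera"])
    s=read_state(); T=np.eye(4); T[:3,:3]=R.from_quat(s["ee_rot"]).as_matrix(); T[:3,3]=s["position"]
    return T@np.array(p["T_tool_cam"])
def at_height(p,T,px,z):
    K=np.array(p["mtx"]); d=np.array([(px[0]-K[0,2])/K[0,0],-(px[1]-K[1,2])/K[1,1],-1.])
    d=T[:3,:3]@d; o=T[:3,3]; return o+d*(z-o[2])/d[2]
def shot(n,f):
    T=None
    if n=="wrist":
        s=read_state(); T=np.eye(4); T[:3,:3]=R.from_quat(s["ee_rot"]).as_matrix(); T[:3,3]=s["position"]
    p=get_image(n); T=T_of(p) if T is None else T@np.array(p["T_tool_cam"])
    cv2.imwrite(f"pics/{f}.png",cv2.cvtColor(p["img"],cv2.COLOR_RGB2BGR)); return p,T
E
python3 - <<'E'
from h import *
np.set_printoptions(precision=1,suppress=True)
s=read_state(); print(s["clock"],s["position"],R.from_quat(s["ee_rot"]).as_matrix(),grip_point_offset if not callable(grip_point_offset) else grip_point_offset())
for n in("top","side"):
    p,T=shot(n,n); print(n,[k for k in p],T)
    for t,z in(("dirty_filter_stem",247),("clean_filter_stem",247),("dirty_valve_handle",247),("clean_valve_handle",247),("drink_bottle",0),("skid",0)):
        print(t,[(np.array(r["at"]),round(r["conf"],2),at_height(p,T,r["at"],z)) for r in place_of(p,t)[:2]])
E
```

```text
0.0 [ 239.8 -577.   403.6] [[-0.9 -0.4 -0. ]
 [-0.4  0.9  0. ]
 [ 0.   0.  -1. ]] 154.70000000000002
top ['img', 'z_map', 'mtx', 'world_from_camera', 'shot'] [[  -0.     1.    -0.1  427. ]
 [  -1.    -0.     0.   -37.7]
 [   0.     0.1    1.  1174.9]
 [   0.     0.     0.     1. ]]
dirty_filter_stem [(array([199.9, 232.6]), 0.78, array([568.4, 160.4, 247. ]))]
clean_filter_stem [(array([332.7, 242.9]), 0.56, array([548.8, -77.9, 247. ]))]
dirty_valve_handle [(array([196.1, 280.7]), 0.71, array([482.1, 165.1, 247. ]))]
clean_valve_handle []
drink_bottle [(array([473.4, 210.6]), 0.9, array([ 654.5, -411.6,    0. ])), (array([278.3, 269.7]), 0.67, array([520.8,  34.5,   0. ]))]
skid [(array([276.6, 254.9]), 0.91, array([554.3,  38.5,   0. ]))]
side ['img', 'z_map', 'mtx', 'world_from_camera', 'shot'] [[ -0.8   0.4  -0.4 187. ]
 [ -0.5  -0.6   0.6 606.5]
 [  0.    0.7   0.7 948.4]
 [  0.    0.    0.    1. ]]
dirty_filter_stem [(array([270.7, 279.3]), 0.68, array([568.8, 161.2, 247. ])), (array([368. , 193.5]), 0.63, array([ 534.4, -154.3,  247. ]))]
clean_filter_stem [(array([347.7, 209.2]), 0.64, array([546.2, -84.6, 247. ]))]
dirty_valve_handle [(array([312.1, 299.7]), 0.95, array([478.6, 159.1, 247. ]))]
clean_valve_handle [(array([327.5, 233.6]), 0.86, array([543.5,   1.9, 247. ]))]
drink_bottle [(array([367.4, 193.4]), 0.68, array([ 658.5, -421.7,    0. ])), (array([361.5, 252. ]), 0.31, array([ 557. , -201.5,    0. ]))]
skid [(array([309.5, 313.2]), 0.96, array([564.8,  38.2,   0. ])), (array([364.8, 249.4]), 0.7, array([ 554.2, -214.6,    0. ]))]
```

View pics/top.png

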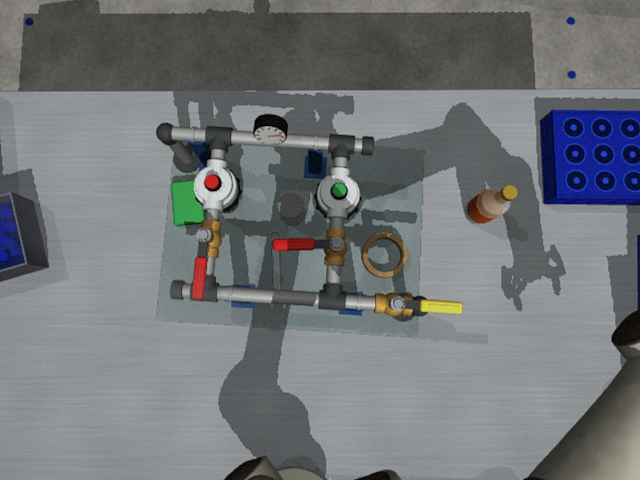

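View pics/side.png

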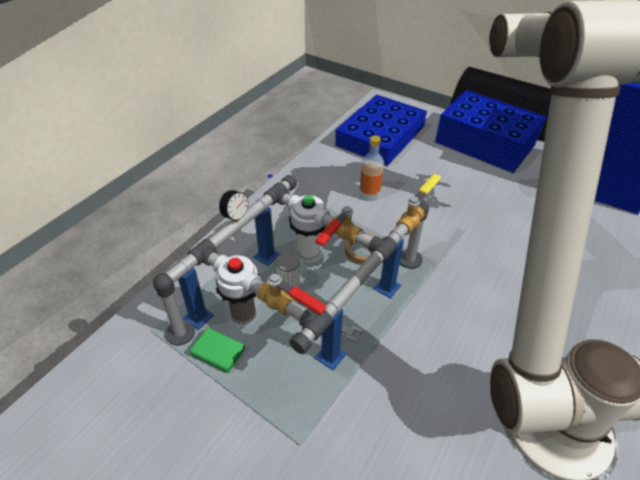

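```bash
cat >> h.py <<'E'
def plan(wp):
    """wp: (x,y,tcp_z,angle of tool y in world deg) -> slide (m, tool axes), roll deg"""
    s=read_state(); M=R.from_quat(s["ee_rot"]).as_matrix(); y0=np.degrees(np.arctan2(M[1,1],M[0,1]))
    print("now",s["position"],y0)
    S=[];Q=[]
    for x,y,z,a in wp:
        S.append([round(float(v),3) for v in M.T@(np.array([x,y,z])-s["position"])/1000]); Q.append(round(float(-((a-y0+180)%360-180)),1))
    print(S,Q)
E
python3 - <<'E'
from h import *
p=get_image("wrist");print(np.round(p["T_tool_cam"],2))
plan([(480,0,540,85)])
E
```

```text
[[-0.    0.95  0.31 79.33]
 [ 1.    0.    0.    1.14]
 [ 0.    0.31 -0.95 30.21]
 [ 0.    0.    0.    1.  ]]
now [ 239.8183392  -577.13527632  404.70857952] 112.55906346768386
[[-0.443, 0.441, -0.135]] [27.6]
```

Call:
carry_out(slide=[[0,0,-0.06],[-0.04,0.04,-0.1],[-0.08,0.08,-0.13],[-0.12,0.12,-0.16],[-0.16,0.16,-0.17],[-0.2,0.2,-0.17],[-0.24,0.24,-0.17],[-0.28,0.28,-0.17]], roll=[0,4,8,12,16,20,24,27], claw=[0,0,0,0,0,0,0,0])

```text
clock: 1.75
position: [390.9, -209.3, 575.1]
ee_rot: [0.04, 0.999, -0.0, 0.001]
contact_force: [0.0, -0.3, -0.4]
gripper_width: -0.1
grasp_force: 0.0
```

```bash
python3 - <<'E'
from h import *
print(read_state()["gripper_width"])
plan([(530,-20,580,85)])
E
```

```text
-0.05713963153895828
now [ 390.9419401  -209.29656049  575.12865424] 85.45812900328768
[[-0.124, 0.2, -0.005]] [0.5]
```

Call:
carry_out(slide=[[-0.03,0.05,0],[-0.06,0.1,0],[-0.09,0.15,0],[-0.124,0.2,0],[-0.124,0.2,0],[-0.124,0.2,0]], roll=[0,0,0,0,0,0], claw=[0,0,0,0,0,0])

```text
clock: 2.5
position: [530.1, -21.2, 574.6]
ee_rot: [0.038, 0.999, -0.0, -0.0]
contact_force: [-0.3, 0.1, 0.7]
gripper_width: -0.0
grasp_force: 0.0
```

```bash
python3 - <<'E'
from h import *
np.set_printoptions(precision=1,suppress=True)
p,T=shot("wrist","w1")
for t in("clean_filter_stem","clean_valve_handle","dirty_filter_stem","dirty_valve_handle"):
    print(t,[(np.array(r["at"]),round(r["conf"],2),at_height(p,T,r["at"],247)) for r in place_of(p,t)[:2]])
# red handle blobs via depth
hsv=cv2.cvtColor(p["img"],cv2.COLOR_RGB2HSV)
m=(((hsv[...,0]<8)|(hsv[...,0]>172))&(hsv[...,1]>150)&(hsv[...,2]>60)).astype(np.uint8)
n,l,st,c=cv2.connectedComponentsWithStats(m)
for i in range(1,n):
    if st[i,4]>300:
        b=cv2.minAreaRect(np.argwhere(l==i)[:,::-1].astype(np.float32)); print(st[i],np.median(p["z_map"][l==i]),[at_height(p,T,q,247)[:2] for q in cv2.boxPoints(b)])
E
```

```text
clean_filter_stem [(array([244.5, 243.3]), 0.77, array([547.8, -82.3, 247. ]))]
clean_valve_handle [(array([340.9, 237.6]), 0.72, array([549.1,  -0.2, 247. ]))]
dirty_filter_stem [(array([245.7, 243.9]), 0.69, array([548.4, -81.4, 247. ])), (array([524.5, 247.1]), 0.58, array([569.8, 155.8, 247. ]))]
dirty_valve_handle [(array([542. , 135.9]), 0.77, array([478.1, 160.6, 247. ]))]
[ 515  100   46   98 2811] 290.02325 [array([523.5, 141. ]), array([447.9, 149.5]), array([453.9, 172.6]), array([530.4, 166. ])]
[ 287  221   88   30 2102] 311.81647 [array([536. , -45.6]), array([535.4,  27.9]), array([557.2,  29. ]), array([557.9, -46.1])]
[475 319  29  26 585] 370.9831 [array([636.7, 117.5]), array([638.7, 142.9]), array([665.4, 145. ]), array([663.3, 118.9])]
```

View pics/w1.png

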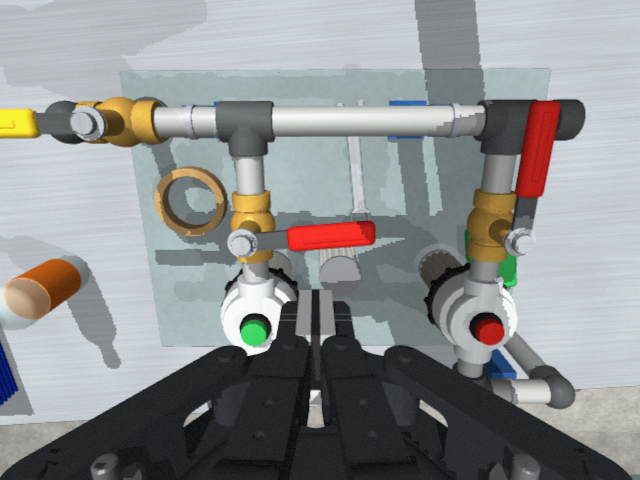

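```bash
python3 - <<'E'
from h import *
plan([(593,6,574,90),(593,6,500,90),(593,6,440,90),(593,6,398,90)])
E
```

```text
now [529.33194617 -22.29665811 575.32379857] 85.48320442763787
[[-0.061, 0.033, 0.001], [-0.061, 0.033, 0.075], [-0.061, 0.033, 0.135], [-0.061, 0.033, 0.177]] [-4.5, -4.5, -4.5, -4.5]
```

Call:
carry_out(slide=[[-0.03,0.017,0],[-0.061,0.033,0.02],[-0.061,0.033,0.06],[-0.061,0.033,0.1],[-0.061,0.033,0.14],[-0.061,0.033,0.165],[-0.061,0.033,0.177],[-0.061,0.033,0.177]], roll=[-2,-4.5,-4.5,-4.5,-4.5,-4.5,-4.5,-4.5], claw=[0,0,0,0,0,0,0,0])

```text
clock: 3.75
position: [593.4, 6.5, 397.7]
ee_rot: [-0.0, 1.0, -0.0, -0.0]
contact_force: [-0.6, 0.2, 0.9]
gripper_width: 0.2
grasp_force: 0.0
```

```bash
cat >> h.py <<'E'
def arc(stem,ph,off,side,z=398,r=88,add=0):
    """side +1: finger on clockwise side of lever pointing at angle ph"""
    w=[]
    for f in ph:
        a=np.radians(f); q=np.array(stem)+r*np.array([np.cos(a),np.sin(a)])+side*off*np.array([np.sin(a),-np.cos(a)])
        w.append((q[0],q[1],z,f+add))
    plan(w)
E
python3 - <<'E'
from h import *
print(read_state()["contact_force"])
arc((548,-82),[90,95,100,105,110,115,120,125],21,1)
E
```

```text
[-0.63579816  0.23858019  0.8794128 ]
now [593.40252512   6.46417938 397.69720277] 90.03176821403446
[[0.024, -0.0, -0.0], [0.032, 0.001, -0.0], [0.04, 0.002, -0.0], [0.048, 0.002, -0.0], [0.056, 0.001, -0.0], [0.064, 0.0, -0.0], [0.071, -0.002, -0.0], [0.079, -0.004, -0.0]] [0.0, -5.0, -10.0, -15.0, -20.0, -25.0, -30.0, -35.0]
```

Call:
carry_out(slide=[[0.024,0,0],[0.032,0.001,0],[0.04,0.002,0],[0.048,0.002,0],[0.056,0.001,0],[0.064,0,0],[0.071,-0.002,0],[0.079,-0.004,0]], roll=[0,-5,-10,-15,-20,-25,-30,-35], claw=[0,0,0,0,0,0,0,0])

```text
clock: 4.75
position: [515.9, 3.6, 399.8]
ee_rot: [-0.303, 0.953, 0.0, 0.005]
contact_force: [6.4, 1.8, -3.4]
gripper_width: -0.1
grasp_force: 2.7
```

```bash
python3 - <<'E'
from h import *
s=read_state();print(s["contact_force"],s["wrist_torque"])
arc((548,-82),[130,135,140,145,150,155,160,165],21,1)
E
```

```text
[ 6.38794881  1.82760309 -3.43538013] [ 0.34479421 -1.66511401  0.02133429]
now [515.91009402   3.5825066  399.84885292] 125.25876805549825
[[0.01, 0.001, 0.002], [0.017, 0.002, 0.002], [0.025, 0.002, 0.002], [0.033, 0.002, 0.002], [0.041, 0.0, 0.001], [0.049, -0.002, 0.001], [0.056, -0.004, 0.001], [0.063, -0.007, 0.001]] [-4.7, -9.7, -14.7, -19.7, -24.7, -29.7, -34.7, -39.7]
```

Call:
carry_out(slide=[[0.009,0.001,0],[0.017,0.002,0],[0.025,0.002,0],[0.033,0.002,0],[0.041,0,0],[0.049,-0.002,0],[0.056,-0.004,0],[0.063,-0.007,0]], roll=[-5,-10,-15,-20,-25,-30,-35,-40], claw=[0,0,0,0,0,0,0,0])

```text
clock: 5.75
position: [467.1, -38.3, 399.7]
ee_rot: [-0.61, 0.792, 0.0, 0.003]
contact_force: [-1.1, 6.5, 1.9]
gripper_width: -0.1
grasp_force: 3.0
```

```bash
python3 - <<'E'
from h import *
s=read_state();print(s["contact_force"],s["wrist_torque"])
arc((548,-82),[168,170,172,173.5,174.5,175.5],21,1)
E
```

```text
[-1.13526953  6.48565036  1.85714754] [ 1.89455324  0.37480944 -0.09984806]
now [467.06701233 -38.25469967 399.71962353] 165.23253979431573
[[0.005, -0.0, 0.002], [0.008, 0.0, 0.002], [0.011, 0.0, 0.002], [0.014, 0.001, 0.002], [0.015, 0.001, 0.002], [0.017, 0.001, 0.002]] [-2.8, -4.8, -6.8, -8.3, -9.3, -10.3]
```

Call:
carry_out(slide=[[0.005,0,0],[0.008,0,0],[0.011,0,0],[0.013,0,0],[0.015,0,0],[0.015,0,0]], roll=[-3,-5,-7,-8,-9,-9], claw=[0,0,0,0,0,0])

```text
clock: 6.5
position: [462.8, -53.0, 399.4]
ee_rot: [-0.669, 0.743, 0.0, 0.002]
contact_force: [-2.5, 5.1, 1.0]
gripper_width: -0.1
grasp_force: 2.5
```

Not at the stop yet; creep on.

Call:
carry_out(slide=[[0.001,0,0],[0.002,0,0],[0.003,0,0],[0.003,0,0]], roll=[0,0,0,0], claw=[0,0,0,0])

```text
clock: 7.0
position: [462.4, -55.9, 399.4]
ee_rot: [-0.669, 0.743, 0.0, 0.002]
contact_force: [-3.3, 6.7, 2.0]
gripper_width: 0.1
grasp_force: 2.8
```

Call:
carry_out(slide=[[0.001,0,0],[0.002,0,0],[0.003,0,0],[0.003,0,0]], roll=[0,0,0,0], claw=[0,0,0,0])

```text
clock: 7.5
position: [462.0, -58.6, 399.3]
ee_rot: [-0.669, 0.743, 0.001, 0.002]
contact_force: [-4.5, 8.7, 2.2]
gripper_width: 0.1
grasp_force: 4.0
```

Call:
carry_out(slide=[[0.001,0,0],[0.002,0,0],[0.003,0,0],[0.003,0,0]], roll=[0,0,0,0], claw=[0,0,0,0])

```text
clock: 8.0
position: [461.8, -59.7, 399.4]
ee_rot: [-0.67, 0.743, 0.002, 0.004]
contact_force: [-5.5, 20.1, 5.3]
gripper_width: -0.0
grasp_force: 9.7
```

Call:
carry_out(slide=[[-0.02,0,0],[-0.04,0,0],[-0.05,0,-0.04],[-0.06,0,-0.09],[-0.08,-0.02,-0.14],[-0.1,-0.04,-0.18],[-0.12,-0.05,-0.18],[-0.12,-0.05,-0.18]], roll=[0,0,0,0,0,0,0,0], claw=[0,0,0,0,0,0,0,0])

```text
clock: 9.0
position: [524.6, 52.5, 577.5]
ee_rot: [-0.67, 0.742, 0.0, 0.0]
contact_force: [-0.9, 0.3, 0.6]
gripper_width: -0.0
grasp_force: 0.0
```

```bash
python3 - <<'E'
from h import *
np.set_printoptions(precision=1,suppress=True)
p,T=shot("wrist","w2")
for t in("clean_filter_stem","clean_valve_handle","dirty_filter_stem","dirty_valve_handle"):
    print(t,[(np.array(r["at"]),round(r["conf"],2),at_height(p,T,r["at"],247)) for r in place_of(p,t)[:2]])
hsv=cv2.cvtColor(p["img"],cv2.COLOR_RGB2HSV)
m=(((hsv[...,0]<8)|(hsv[...,0]>172))&(hsv[...,1]>150)&(hsv[...,2]>60)).astype(np.uint8)
n,l,st,c=cv2.connectedComponentsWithStats(m)
for i in range(1,n):
    if st[i,4]>300:
        b=cv2.minAreaRect(np.argwhere(l==i)[:,::-1].astype(np.float32)); print(st[i],np.median(p["z_map"][l==i]),[at_height(p,T,q,247)[:2] for q in cv2.boxPoints(b)])
E
```

```text
clean_filter_stem [(array([261.2,  34.1]), 0.72, array([548.5, -85.9, 247. ]))]
clean_valve_handle [(array([381.4,  30.8]), 0.65, array([461.6, -79. , 247. ]))]
dirty_filter_stem [(array([278.5, 328.4]), 0.64, array([568.7, 157.7, 247. ]))]
dirty_valve_handle []
[ 315   15  103   36 3347] 267.08594 [array([509.1, -92.8]), array([435.8, -87. ]), array([435.6, -65.3]), array([510.6, -71.1])]
[166 298  28  27 579] 367.20865 [array([665.7, 116. ]), array([641.4, 118.5]), array([646.9, 144.9]), array([671.8, 142.3])]
[ 350  309   54   23 1152] 340.45984 [array([501.1, 144.3]), array([452.9, 149.3]), array([453.6, 172.4]), array([502.8, 167.3])]
```

View pics/w2.png

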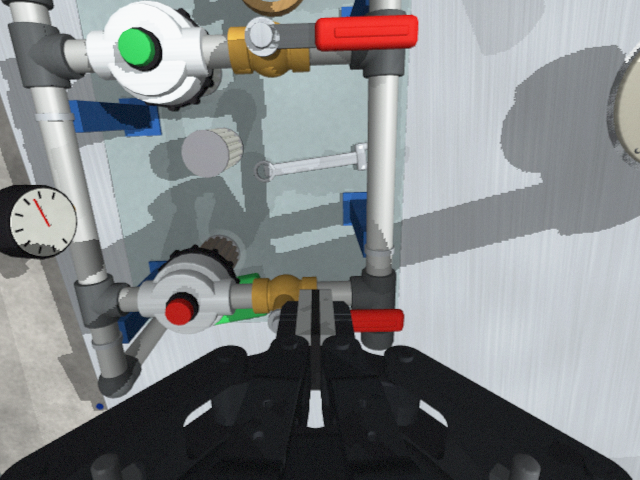

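```bash
python3 - <<'E'
from h import *
plan([(477,117,577,175),(477,117,398,175)])
E
```

```text
now [523.76583327  51.09421237 577.50467745] 174.03764523427358
[[-0.061, 0.053, 0.001], [-0.061, 0.053, 0.18]] [-1.0, -1.0]
```

Call:
carry_out(slide=[[-0.03,0.026,0],[-0.061,0.053,0.01],[-0.061,0.053,0.05],[-0.061,0.053,0.09],[-0.061,0.053,0.13],[-0.061,0.053,0.16],[-0.061,0.053,0.18],[-0.061,0.053,0.18]], roll=[0,-1,-1,-1,-1,-1,-1,-1], claw=[0,0,0,0,0,0,0,0])

```text
clock: 10.25
position: [477.3, 117.1, 396.4]
ee_rot: [-0.676, 0.737, 0.0, -0.002]
contact_force: [-0.4, -0.7, 1.1]
gripper_width: 0.1
grasp_force: 0.0
```

```bash
python3 - <<'E'
from h import *
print(read_state()["contact_force"])
arc((570,155),[175,170,165,160,155,150,145,140],20,-1)
E
```

```text
[-0.39784287 -0.71096821  1.0534782 ]
now [477.30565454 117.11582018 396.39963239] 175.0309143577418
[[-0.026, -0.001, -0.002], [-0.034, 0.0, -0.002], [-0.041, 0.001, -0.002], [-0.049, 0.001, -0.002], [-0.057, 0.0, -0.002], [-0.065, -0.001, -0.002], [-0.072, -0.003, -0.002], [-0.08, -0.006, -0.002]] [0.0, 5.0, 10.0, 15.0, 20.0, 25.0, 30.0, 35.0]
```

Call:
carry_out(slide=[[-0.024,0,-0.002],[-0.034,0,-0.002],[-0.041,0.001,-0.002],[-0.049,0.001,-0.002],[-0.057,0,-0.002],[-0.065,-0.001,-0.002],[-0.072,-0.003,-0.002],[-0.08,-0.006,-0.002]], roll=[0,5,10,15,20,25,30,35], claw=[0,0,0,0,0,0,0,0])

```text
clock: 11.25
position: [489.8, 195.2, 400.6]
ee_rot: [-0.421, 0.907, -0.001, -0.003]
contact_force: [-3.2, -6.5, 0.6]
gripper_width: -0.2
grasp_force: 3.3
```

```bash
python3 - <<'E'
from h import *
s=read_state();print(s["contact_force"],s["wrist_torque"])
arc((570,155),[135,130,125,120,115,110,105,100],19,-1)
E
```

```text
[-3.15625275 -6.46549397  0.6311367 ] [-1.81671343  0.8111382  -0.10612023]
now [489.79068318 195.15150136 400.61702838] 139.84104243150637
[[-0.01, 0.002, 0.003], [-0.017, 0.003, 0.003], [-0.025, 0.003, 0.002], [-0.033, 0.002, 0.002], [-0.041, 0.001, 0.002], [-0.048, -0.001, 0.002], [-0.056, -0.004, 0.002], [-0.063, -0.007, 0.002]] [4.8, 9.8, 14.8, 19.8, 24.8, 29.8, 34.8, 39.8]
```

Call:
carry_out(slide=[[-0.01,0.001,0],[-0.017,0.002,0],[-0.025,0.003,0],[-0.033,0.002,0],[-0.041,0.001,0],[-0.048,-0.001,0],[-0.056,-0.004,0],[-0.063,-0.007,0]], roll=[5,10,15,20,25,30,35,40], claw=[0,0,0,0,0,0,0,0])

```text
clock: 12.25
position: [535.5, 239.0, 400.5]
ee_rot: [-0.086, 0.996, -0.002, -0.003]
contact_force: [-5.5, -4.1, 1.6]
gripper_width: 0.2
grasp_force: 3.0
```

```bash
python3 - <<'E'
from h import *
s=read_state();print(s["contact_force"],s["wrist_torque"])
arc((570,155),[97,95,93,91,89,87,86],18,-1)
E
```

```text
[-5.45792786 -4.10900891  1.55450971] [-1.32726844  1.5092684  -0.06016261]
now [535.51466638 238.95031533 400.46198936] 99.82726102650113
[[-0.006, 0.0, 0.002], [-0.009, 0.001, 0.002], [-0.012, 0.001, 0.002], [-0.015, 0.001, 0.002], [-0.019, 0.001, 0.002], [-0.022, 0.001, 0.002], [-0.023, 0.001, 0.002]] [2.8, 4.8, 6.8, 8.8, 10.8, 12.8, 13.8]
```

Call:
carry_out(slide=[[-0.006,0,0],[-0.009,0,0],[-0.012,0.001,0],[-0.015,0.001,0],[-0.019,0.001,0],[-0.021,0.001,0],[-0.021,0.001,0]], roll=[3,5,7,9,11,13,14], claw=[0,0,0,0,0,0,0])

```text
clock: 13.12
position: [553.8, 244.2, 400.4]
ee_rot: [0.035, 0.999, -0.002, -0.006]
contact_force: [-15.5, -1.6, 4.8]
gripper_width: -0.2
grasp_force: 7.7
```

Call:
carry_out(slide=[[-0.001,0,0],[-0.002,0,0],[-0.003,0,0],[-0.003,0,0]], roll=[0,0,0,0], claw=[0,0,0,0])

```text
clock: 13.62
position: [554.8, 244.3, 400.4]
ee_rot: [0.034, 0.999, -0.003, -0.008]
contact_force: [-23.8, 0.8, 11.1]
gripper_width: -0.0
grasp_force: 12.2
```

Call:
carry_out(slide=[[0.02,0,0],[0.04,0,0],[0.05,0,-0.04],[0.06,-0.02,-0.1],[0.06,-0.06,-0.15],[0.06,-0.1,-0.2],[0.06,-0.14,-0.22],[0.06,-0.17,-0.22]], roll=[0,0,0,0,0,0,0,0], claw=[0,0,0,0,0,0,0,0])

```text
clock: 14.62
position: [487.2, 77.3, 624.3]
ee_rot: [0.035, 0.999, 0.002, 0.004]
contact_force: [-0.1, -0.2, 0.1]
gripper_width: -0.0
grasp_force: 0.0
```

```bash
python3 - <<'E'
from h import *
print(read_state()["contact_force"])
np.set_printoptions(precision=1,suppress=True)
p,T=shot("wrist","w3")
for t in("clean_filter_stem","clean_valve_handle","dirty_filter_stem","dirty_valve_handle"):
    print(t,[(np.array(r["at"]),round(r["conf"],2),at_height(p,T,r["at"],247)) for r in place_of(p,t)[:2]])
E
```

```text
[-0.06951496 -0.18544416  0.10415952]
clean_filter_stem [(array([158.2, 271.8]), 0.6, array([549.2, -85.5, 247. ]))]
clean_valve_handle [(array([147.6, 188.3]), 0.94, array([463.5, -78. , 247. ]))]
dirty_filter_stem [(array([395.1, 273.3]), 0.59, array([568.4, 155.7, 247. ])), (array([479.6, 271.2]), 0.35, array([572.3, 242. , 247. ]))]
dirty_valve_handle [(array([476.2, 267.5]), 0.91, array([567.9, 238.2, 247. ]))]
```

View pics/w3.png

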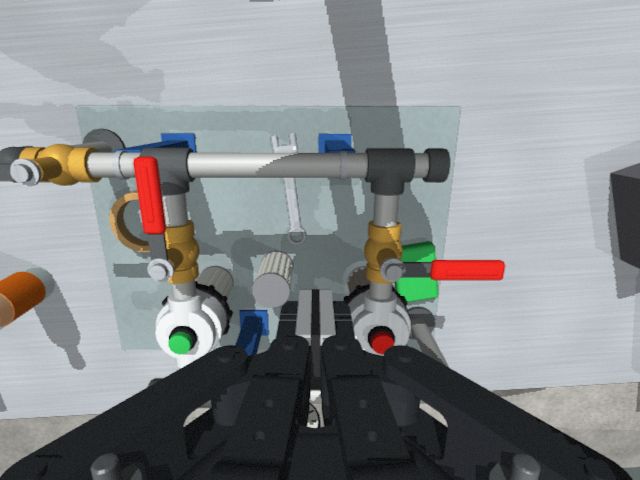

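```bash
python3 -c "
from bench import *
print(job_done())"
```

```text
the job is handed in; nothing more can be done
None
```

I opened the clean filter's valve to its stop first, then shut the dirty filter's valve to its stop, pushing each lever on its side with closed fingers. The arm touched nothing else, and the job was handed in at about 15 s.

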